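# Third hand at the drill jig

### The job

Turn the jig's turret end stop on by one click, anticlockwise seen from above, so that the screw with the red collar points down the bed; then lay the plain aluminium bar on the bed, flat along the low fence, and slide it under the drill bush until its end meets that screw. Press it against the screw, without ramming it, with a steady push of about 10 N (5 to 18 N at the screw is fine) for about three seconds and finish the job while still holding it pressed like that, so that your mate can close the clamp. Leave the other things on the bench where they are.

Things in the scene. Friction and masses are not known exactly. Their poses are not given: they have to be found in the camera images.
- bar_center (a point): The work: a plain undrilled aluminium bar 25 x 180 x 35 mm (x, y, z), about 0.43 kg, loose on the bench to the robot's right. The point is its centre, half-way up (17.5 mm above its underside); y runs along its length, z up. The bars in the blue tray are already drilled and are no part of the job.
- jig: Fixed drill jig on a grey base plate, origin on the bench, z up. In its frame (mm): base x -35 to 125, y -180 to 210, its top (the bed) at z 20. The bar lies on the bed along y, middle at x 0, its +x side on the fence; home on the red-collared screw its centre is at x 0, y -10, z 37.5. Bed and fence are oiled (friction about 0.2): the screw gets the push less that rub, 1 to 2 N if the bar is not pressed down hard. Only the turret's detent is springy.
- index (a joint): Turn of the end-stop turret, rad, growing anticlockwise seen from above; a spring detent clicks at 0, 1.047 and 2.094 (range -0.3 to 2.4). It starts near 0, a short plain screw pointing down the bed (to the jig's -y); at 1.047 the red-collared one does. Turning it takes about 0.3 N m; let go within 0.3 rad of a click, it snaps in by itself.
- handle (a point): Centre of the turret's black T handle, on the turret's axis (jig x 0, y 148 mm), 95 mm above the bench: a level bar 72 long, 12 wide, 20 high, 22 mm clear above the steel head. Seen from above it lies along this frame's x axis turned by -0.524 rad (clockwise) about z; the frame turns with the turret and equals the jig's axes at joint value 0. The screws reach 75 mm from the axis.
- stop_screw: The red-collared screw of the turret, the stop for this bar: 10 mm thick with a flat round steel tip of 16 mm. Origin on the turret's axis, 23 mm above the bench; its x axis points along the screw.
- stop_tip (a point): Centre of the flat end of the red-collared screw, 68 mm from the turret's axis and 37.5 mm above the bench: the bar's end meets it here once the turret is on its click.
- fence_face (a point): Point on the fence's face, 25 mm above the bench, at x 12.5, y -10 mm in the jig's frame; axes as the jig's. The fence is a fixed dark steel strip, 20 mm thick behind this face, from y -165 to 50 in the jig's frame, its top 30 mm above the bench (10 mm above the bed).
- bush (a point): Centre of the underside of the fixed drill-bush plate over the bed, 63 mm above the bench (8 mm above a bar on the bed), at x 0, y 47 mm in the jig's frame. The plate spans y 35 to 59, x -18 to 66, its post x 38 to 66, its brass bush's top is 83 mm above the bench. The bar cannot be lowered there, only slid under it from the -y side.
- clamp (a point): Foot of the open toggle clamp for the mate, at x 94, y -75, z 20 mm in the jig's frame; the clamp takes up x 66 to 160, y -91 to -59, up to 140 mm above the bench. It is fixed; do not use it.
- wrench: Bystander: steel open-end wrench, 200 mm long, lying in front of the jig. Origin on the bench under it.
- caliper: Bystander: steel caliper, 230 mm long along its y, 8 mm high. Origin under its middle.
- tumbler: Bystander: stainless travel tumbler, 82 mm wide, 184 mm high. Origin at its foot.
- mug: Bystander: grey mug, 82 mm wide, 95 mm high. Origin at its foot.
- screwdriver: Bystander: screwdriver with blue handle, 200 mm long, behind the jig. Origin on the bench under it.
- tape: Bystander: roll of yellow tape, 100 mm wide, 25 mm high. Origin at its foot.
- bolt: Bystander: steel hexagon bolt, shank 16 x 90 mm, head 25 mm, lying down. Origin under the head's inner face.
There are look-alikes about, which are no part of the job. Of the things shaped like the part that bears bar_center, the aluminium one is meant.

How it is judged:
On the way, in this order (a step that is already met when the one before it is completed fails the run):
1. the turret rests on its next click, the red-collared screw pointing down the bed (value of joint index between 0.967 and 1.127 rad and velocity of joint index below 0.05 rad/s), for 0.3 s.
2. the bar lies on the bed along the fence and is pressed against the red-collared screw with 5 to 18 N for 2 s on end (x of bar_center in the frame of jig between -0.003 and 0.003 m and z of bar_center in the frame of jig between 0.034 and 0.0405 m and angle between the y axis of bar_center and the y axis of jig, either way round below 0.03 rad and contact force between bar and stop_screw between 5 and 18 N and value of joint index between 0.967 and 1.127 rad), for 2 s.
At the end, for the whole second after the job is handed in: The turret is on the red-collared screw's click (1.047 within 0.08 rad); the bar lies flat on the bed (centre height within 3.5 mm), its side within 3 mm of the fence and parallel within 0.03 rad; the robot still holds or pushes it and it presses the red-collared screw with 5 to 18 N (all of step 2 and contact force between any of the fingers, the arm and bar above 1 N and linear speed of bar below 0.02 m/s); the arm keeps its last pose, push and grip.
It fails at once if the bar or the robot rams the stop screw (over 45 N) (contact force between any of bar, the arm, the fingers and stop_screw above 45 N).
It fails at once if another thing on the bench is pushed by more than 30 mm or tipped over (distance of any of wrench, caliper, tumbler, mug, screwdriver, tape, bolt from where it was at the start of the episode above 0.03 m or angle between any of tumbler, mug's own z axis and vertical above 0.5 rad).
It also fails if it takes over 64 s, if anything falls off the work surface, if the arm or the gripper's body presses on something with over 40 N, if the wrist force passes 120 N, or if a joint passes its speed limit or range.

### The arm

A 6-joint arm with a two-finger parallel gripper is mounted at the origin on the work surface. World frame = base frame: x ahead of the robot, y to its left, z up, the work surface at z = 0. Lengths are in m, angles in rad, forces in N, time in s.
With the tool pointing down it reaches from about 0.375 to 0.9 m from the base axis. Payload 3.1 kg.
Tool frame: the origin (TCP) lies at the very end of the fingers, on their centre line; the grasp point (between the pads) lies 19 mm behind it; z points along the fingers, y is the direction in which the jaws open and shut (so a half turn about z gives the same grasp; the last joint's range is limited). The gripper opens to 87 mm and grips with 3 to 60 N. Pads are 19 mm wide; open, the fingers measure 117 mm over their backs; the gripper's body (75 mm by 190 mm) begins 51 mm behind the grasp point.
Start: joints at [-1.339, 0.527, 1.433, -0, 1.181, -0.178], TCP at [0.249, -0.573, 0.223] pointing down, gripper open.
Joint ranges: [-3.08, 3.08], [-0.75, 2.2], [0.22, 2.44], [-1.43, 4.57], [0, 2.65], [-2.85, 2.85]. Speed limits (rad/s): [2.79, 2.79, 3.14, 3.14, 3.14, 3.14].

### API

Orientations are given as a unit quaternion [x, y, z, w].
In Python, from rig import robot gives the robot as it stands. The module is installed in compiled form; this text tells all that it offers.
- The arm moves only by the tool carry_out, never from a script. Its argument "series" is a list of rows, each a list of 7 numbers: the shift along the tool's x, y, z in mm, then the turn, a rotation vector about the tool's x, y, z in degrees, then the gripper command: -1 is shut, 1 is fully open, values between are in proportion. In form: [[tx, ty, tz, rx, ry, rz, claw], ...]. A call has 1 to 8 rows; each row is the pose to reach, as a shift and turn from the pose measured when the call began, along the tool's axes at that moment; what a row does not reach only later rows make up. A row lasts 1/8 s, in which the tool goes at most 62.5 mm and 10.7 degrees, less where a joint would pass 70% of its speed; a pose out of reach is approached as far as the arm can. A call with a gripper value outside its range is refused whole. The fingers move at their own pace and stop on an object; "force" is the grip in N (left out, the last holds). Time passes only in rows, so rows that repeat a pose let the fingers close. It gives the time, the measured TCP pose, the force and the opening at its end, in the units of the state.
- robot.get_obs(): the state, without advancing time (a new reading comes with each control period).
- robot.camera(name): name is "side" or "top" or "wrist"; returns a dict with "pixels" (480x640x3 uint8, red, green, blue), "fx", "fy", "cx", "cy" (pixels), "position" and "attitude" of the camera in the world. Camera axes: x right, y down, z forward; pixel columns grow to the right and rows downward; lengths in m; the calibration is good to about 2 mm. A picture is of the moment at which its call begins. There is no depth.
- robot.hand_in(): hands the job in, once; it reports no verdict.
The state is a dict: "time": time; "q": joint angles; "joint_velocities": joint speeds; "joint_torque": joint torques, N m; "position": TCP position; "tool_rot": TCP orientation; "ft_force": force on the tool from outside, world axes, zero at the start; "moment": the same for the moment, N m; "grip_width": finger opening in m.
Only numpy, scipy, OpenCV 4.12 (cv2) and the standard library are available. Lean on these libraries where they do the work, as an engineer would, in place of code of your own. Each camera call takes 0.05 s, during which the arm holds its last target.

## Working session

There is one attempt and no reset: what is moved stays moved. The work goes in short steps, Python scripts to look and compute and a tool call to move; the robot and the scene stay as the last step left them, time stands still between calls to the robot, and variables do not carry over. Pictures are saved under pics/ and viewed, and the job is handed in when it is done.

Besides the shell and the picture viewer there is one more tool, called after "Request:" as a command line: name --pt "numbers of a row" for each row, then --argument value for the rest. carry_out: Moves the arm, as the interface text tells. Its arguments: {"type":"object","properties":{"series":{"type":"array"},"force":{"type":"number"}},"required":["series"]}

```bash
mkdir -p pics
cat > h.py <<'E'
import numpy as np, cv2
from scipy.spatial.transform import Rotation as R
from rig import robot
def snap(n,f):
    c=robot.camera(n); cv2.imwrite(f'pics/{f}.png',cv2.cvtColor(c['pixels'],cv2.COLOR_RGB2BGR))
    np.savez(f'pics/{f}.npz',**{k:np.array(v) for k,v in c.items()}); return c
def rot(a):
    a=np.array(a); return R.from_quat(a) if a.size==4 else R.from_matrix(a.reshape(3,3))
def px(f,u,v,z):
    c=np.load(f'pics/{f}.npz'); d=rot(c['attitude']).apply([(u-c['cx'])/c['fx'],(v-c['cy'])/c['fy'],1]); p=c['position']
    return p+d*(z-p[2])/d[2]
def proj(f,P):
    c=np.load(f'pics/{f}.npz'); q=rot(c['attitude']).inv().apply(np.array(P)-c['position']); return c['fx']*q[0]/q[2]+c['cx'],c['fy']*q[1]/q[2]+c['cy']
def crop(f,u0,v0,u1,v1,s,o):
    im=cv2.imread(f'pics/{f}.png')[v0:v1,u0:u1]; cv2.imwrite(f'pics/{o}.png',cv2.resize(im,None,fx=s,fy=s,interpolation=cv2.INTER_CUBIC))
E
python3 - <<'E'
from h import *
for n in ['top','side','wrist']:
    c=snap(n,n+'0'); print(n,c['position'],c['attitude'],c['fx'],c['cx'],c['cy'])
print(robot.get_obs())
E
```

```text
top [0.42017339 0.03568966 1.45867466] [ 0.70747918 -0.70598795  0.01672458 -0.02782999] 533.681016912536 324.6010219955512 238.39365835501792
side [-0.03318201 -0.73519638  1.17149248] [ 0.89235094 -0.28312018  0.10267539 -0.33617039] 512.5513023424637 317.9744059226743 241.70692851754242
wrist [ 0.31643869 -0.54472514  0.38498239] [ 0.82829488 -0.54378744 -0.07476132  0.11239906] 367.0383395490221 316.2870132451447 238.3760016580787
{'time': 0.15, 'q': array([-1.33950945e+00,  5.28261488e-01,  1.43358893e+00, -3.68461744e-05,
        1.18139805e+00, -1.78488579e-01]), 'joint_velocities': array([-0.00221224, -0.0029819 , -0.00605961, -0.00027366, -0.0003241 ,
       -0.0015219 ]), 'joint_torque': array([ 9.51927068e-04, -4.40429950e+01, -1.76841062e+01,  6.34374213e-02,
        5.52830519e-02, -1.07596502e-04]), 'position': array([ 0.24889721, -0.57269928,  0.22179705]), 'tool_rot': array([ 9.79082071e-01,  2.03464030e-01, -3.88857749e-05, -8.27173096e-04]), 'ft_force': array([-0.36333409,  0.41537111, -0.27116241]), 'moment': array([-0.06624802,  0.02970571, -0.04002002]), 'grip_width': 0.08692013422740505}
```

View pics/top0.png

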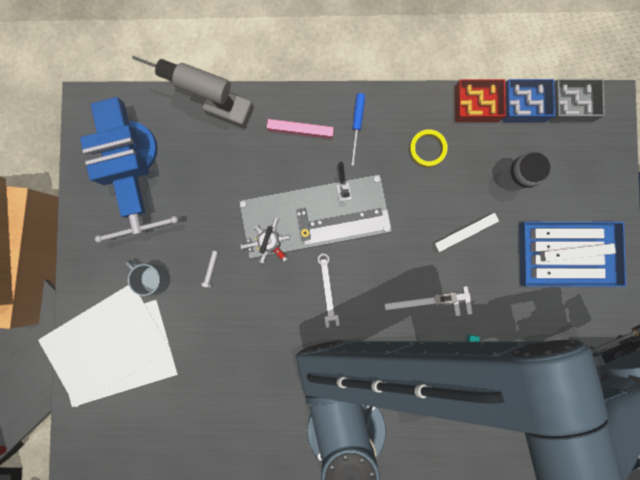

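View pics/side0.png

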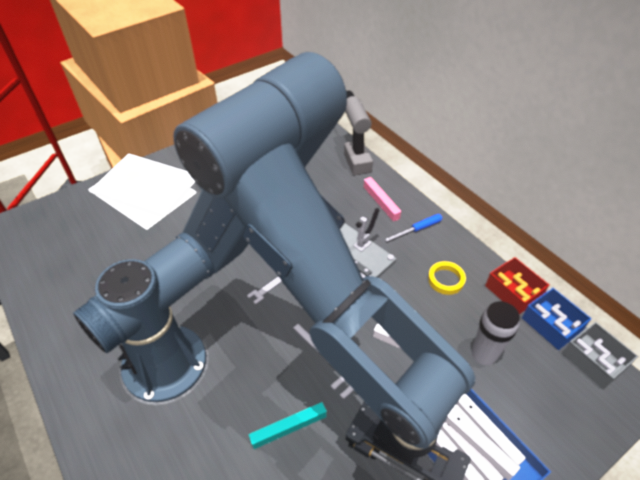

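View pics/wrist0.png

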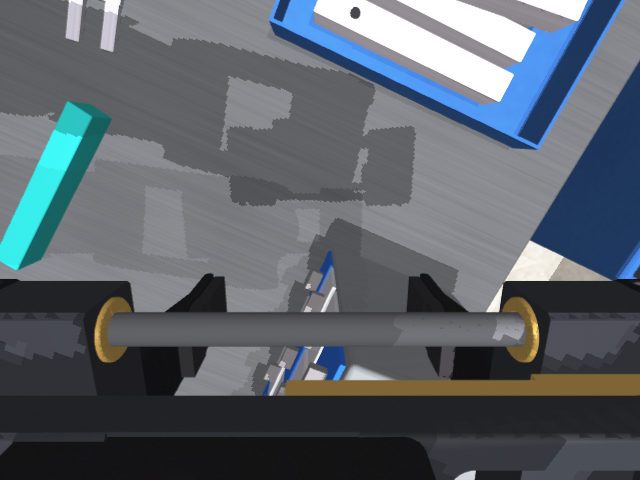

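Run:
```python
from h import *
crop('top0',225,150,405,275,4.4,'c1')
crop('top0',400,190,640,330,3.3,'c2')
print(px('top0',437,250,.035),px('top0',497,216,.035))
```

```text
[ 0.4795364  -0.24101512  0.035     ] [ 0.57057967 -0.40148423  0.035     ]
```

View pics/c1.png

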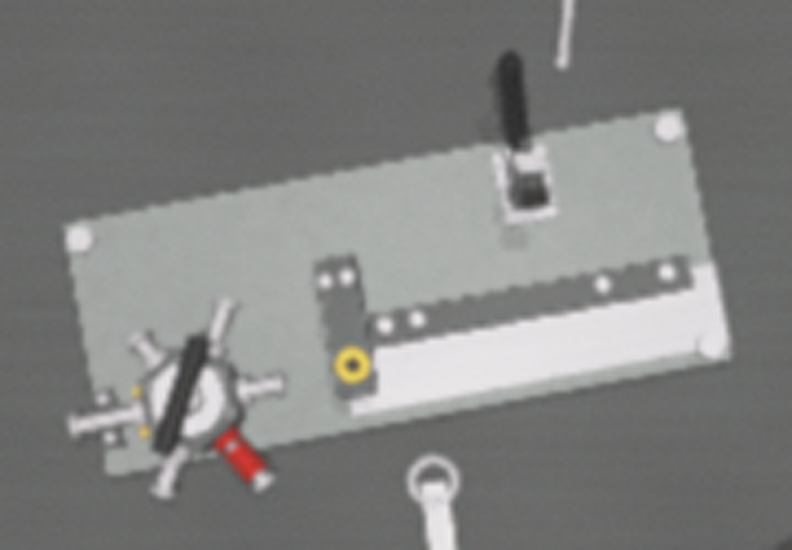

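View pics/c2.png

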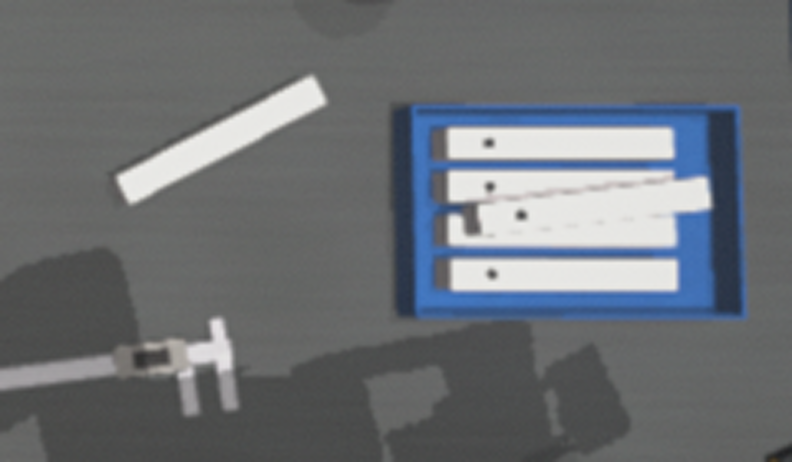

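Run:
```python
from h import *
from scipy.optimize import least_squares
C=[(65,225),(685,111),(731,357),(107,474)]
J=np.array([(125,210),(125,-180),(-35,-180),(-35,210)])/1e3
uv=[(225+x/4.4-.4,150+y/4.4-.4) for x,y in C]
P=np.array([px('top0',u,v,.02)[:2] for u,v in uv])
def f(p):
    c,s=np.cos(p[2]),np.sin(p[2]); return (J@np.array([[c,s],[-s,c]])+p[:2]-P).ravel()
r=least_squares(f,[.5,0,0.1]); print(r.x,f(r.x)*1e3)
def g(x,y,z): 
    c,s=np.cos(r.x[2]),np.sin(r.x[2]);return [r.x[0]+c*x-s*y,r.x[1]+s*x+c*y,z]
for n,p in dict(handle=(0,.148,.095),bush=(0,.047,.083),clampfoot=(.094,-.075,.02),home=(0,-.01,.0375),fence=(.0325,-.165,.03)).items():
    w=g(*p); u,v=proj('top0',w); print(n,np.round(w,4),((u-225+.4)*4.4,(v-150+.4)*4.4))
a,b=px('top0',225+205/4.4,150+340/4.4,.095),px('top0',225+163/4.4,150+450/4.4,.095); print('handle',(a+b)/2,np.degrees(np.arctan2(*(a-b)[[1,0]])),np.linalg.norm(a-b))
# bar corners
K=[(115,178),(315,73),(328,100),(131,206)]
Q=np.array([px('top0',400+x/3.3-.3,190+y/3.3-.3,.035)[:2] for x,y in K]); print(Q, Q.mean(0)); d=(Q[0]+Q[3]-Q[1]-Q[2]); print(np.degrees(np.arctan2(d[1],d[0])),np.linalg.norm(d)/2)
```

```text
[0.53071157 0.06220789 0.18448527] [ 1.85359512  1.00990292  2.34022939  0.65351626 -2.61272455 -1.12977481
 -1.58109996 -0.53364438]
handle [0.5036 0.2077 0.095 ] (np.float64(181.89283563317002), np.float64(394.8115594616563))
bush [0.5221 0.1084 0.083 ] (np.float64(353.34053490926766), np.float64(364.879505271245))
clampfoot [0.6369 0.0057 0.02  ] (np.float64(525.9271472360078), np.float64(187.12991283526256))
home [0.5325 0.0524 0.0375] (np.float64(449.59249459792994), np.float64(353.37810626052453))
fence [ 0.5929 -0.094   0.03  ] (np.float64(689.6141819419474), np.float64(256.1260009100363))
handle [0.50247138 0.20541141 0.095     ] -20.412699470615955 0.0685771150815164
[[ 0.49647304 -0.23468734]
 [ 0.58177736 -0.39678192]
 [ 0.55986536 -0.40684882]
 [ 0.47389473 -0.24731083]] [ 0.52800262 -0.32140723]
118.03607871219789 0.18219674419662715
```

The candidates for the work are the lone white bar (467,232), the four or five bars in the tray (570,253), the pink bar (300,128) and the teal bar (475,338). Only the one at (467,232) is bare aluminium and undrilled: the tray bars show holes and the other two are coloured. It measures 182 x 25 mm, which fits.

The jig fits the given sizes to within 3 mm (origin .531, .062, yaw 10.6°). The handle was measured at (.5025, .2054), predicted at (.5036, .2077). Next I'll go above the handle.

```bash
cat >> h.py <<'E'
def pose(yaw): # tool down, tool x at yaw deg
    y=np.radians(yaw); return R.from_matrix(np.array([[np.cos(y),np.sin(y),0],[np.sin(y),-np.cos(y),0],[0,0,-1]]))
def rel(pos,yaw):
    o=robot.get_obs(); r=R.from_quat(o['tool_rot']); t=r.inv().apply(np.array(pos)-o['position'])*1e3
    v=(r.inv()*pose(yaw)).as_rotvec(degrees=True); x=r.apply([1,0,0])
    print('t',np.round(o['time'],2),'pos',np.round(o['position'],4),'xyaw',np.round(np.degrees(np.arctan2(x[1],x[0])),2),'q',np.round(o['q'],2),'F',np.round(o['ft_force'],1),'w',round(o['grip_width'],4)); print('shift',np.round(t,1),'rv',np.round(v,2))
E
python3 - <<'E'
from h import *
rel([.503,.206,.25],-19.4)
E
```

```text
t 0.15 pos [ 0.2489 -0.5727  0.2218] xyaw 23.48 q [-1.34  0.53  1.43 -0.    1.18 -0.18] F [-0.4  0.4 -0.3] w 0.0869
shift [ 543.3 -613.   -27.1] rv [-9.000e-02  2.000e-02  4.288e+01]
```

Request:
carry_out --pt "42 -47 -27 0 0 5 1" --pt "97 -109 -27 0 0 12 1" --pt "152 -171 -27 0 0 19 1" --pt "207 -233 -27 0 0 26 1" --pt "262 -295 -27 0 0 33 1" --pt "315 -355 -27 0 0 40 1" --pt "365 -411 -27 0 0 43 1" --pt "410 -462 -27 0 0 43 1" --force 40

```text
time: 1.15
position: [0.4031, -0.1007, 0.2496]
tool_rot: [0.985, -0.17, 0.0, -0.001]
ft_force: [2.4, -0.4, -1.0]
grip_width: 0.0872
```

Run:
```python
from h import *
rel([.503,.206,.25],-19.4)
```

```text
t 1.15 pos [ 0.4031 -0.1007  0.2496] xyaw -19.57 q [-0.52  0.2   1.89  0.    1.05  1.4 ] F [ 2.4 -0.4 -1. ] w 0.0872
shift [  -8.7 -322.4    0. ] rv [-0.08  0.01 -0.17]
```

Request:
carry_out --pt "-2 -60 0 0 0 0 1" --pt "-4 -120 0 0 0 0 1" --pt "-5 -180 0 0 0 0 1" --pt "-7 -240 0 0 0 0 1" --pt "-8 -290 0 0 0 0 1" --pt "-9 -322 0 0 0 0 1" --pt "-9 -322 0 0 0 0 1" --pt "-9 -322 0 0 0 0 1"

```text
time: 2.15
position: [0.5018, 0.2051, 0.2496]
tool_rot: [0.985, -0.17, -0.001, -0.0]
ft_force: [-0.6, -1.3, -1.0]
grip_width: 0.0866
```

Run:
```python
from h import *
rel([.503,.206,.25],-19.4)
snap('wrist','w1'); print([proj('w1',p) for p in [(.503,.206,.105),(.5036,.2077,.105)]])
```

```text
t 2.15 pos [0.5018 0.2051 0.2496] xyaw -19.56 q [0.18 0.38 1.61 0.   1.15 2.09] F [-0.6 -1.3 -1. ] w 0.0866
shift [ 0.8 -1.3 -0.4] rv [-0.    0.07 -0.16]
[(np.float64(313.86258238827656), np.float64(224.18392577655007)), (np.float64(311.769736134367), np.float64(224.1909194615507))]
```

View pics/w1.png

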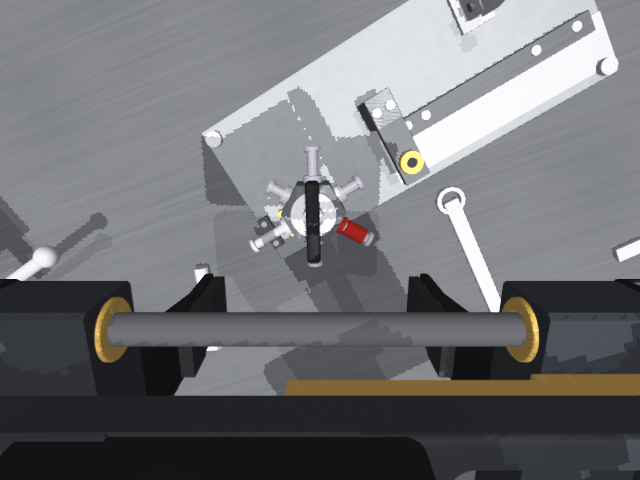

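Run:
```python
from h import *
print(px('w1',313,223,.105),px('w1',412,162,.083))
print(px('w1',203,132,.02),px('w1',592,11,.03), px('w1',618,60,.02))
rel([.503,.2065,.082],-19.4)
```

```text
[0.50423457 0.20634587 0.105     ] [0.52205282 0.10736238 0.083     ]
[0.61403623 0.28775279 0.02      ] [ 0.5903926  -0.09778826  0.03      ] [ 0.53947372 -0.12283009  0.02      ]
t 2.2 pos [0.5019 0.2047 0.2498] xyaw -19.62 q [0.18 0.38 1.61 0.   1.15 2.09] F [ 0.4 -0.5  0.4] w 0.0868
shift [  0.7  -2.  167.8] rv [-0.02  0.07 -0.22]
```

Request:
carry_out --pt "1 -1.5 40 0 0 0 1" --pt "1 -1.5 90 0 0 0 1" --pt "1 -1.5 130 0 0 0 1" --pt "1 -1.5 155 0 0 0 1" --pt "1 -1.5 167 0 0 0 1" --pt "1 -1.5 167 0 0 0 1" --pt "1 -1.5 167 0 0 0 -0.4" --pt "1 -1.5 167 0 0 0 -1" --force 40

```text
time: 3.2
position: [0.5039, 0.206, 0.0839]
tool_rot: [0.985, -0.17, 0.001, -0.001]
ft_force: [-0.3, 0.1, 0.5]
grip_width: 0.0747
```

Request:
carry_out --pt "0 0 1 0 0 0 -1" --pt "0 0 1 0 0 0 -1" --pt "0 0 1 0 0 0 -1" --pt "0 0 1 0 0 0 -1" --pt "0 0 1 0 0 0 -1" --pt "0 0 1 0 0 0 -1" --force 40

```text
time: 3.95
position: [0.5041, 0.2062, 0.0829]
tool_rot: [0.985, -0.171, 0.001, -0.001]
ft_force: [2.0, 8.6, -1.7]
grip_width: 0.0153
```

Run:
```python
from h import *
rel([.503,.2065,.082],-19.4)
snap('wrist','w2')
```

```text
t 3.95 pos [0.5041 0.2062 0.0829] xyaw -19.64 q [0.18 0.63 1.75 0.   0.76 2.09] F [ 2.   8.6 -1.7] w 0.0153
shift [-1.1  0.   0.9] rv [-0.11 -0.06 -0.24]
```

View pics/w2.png

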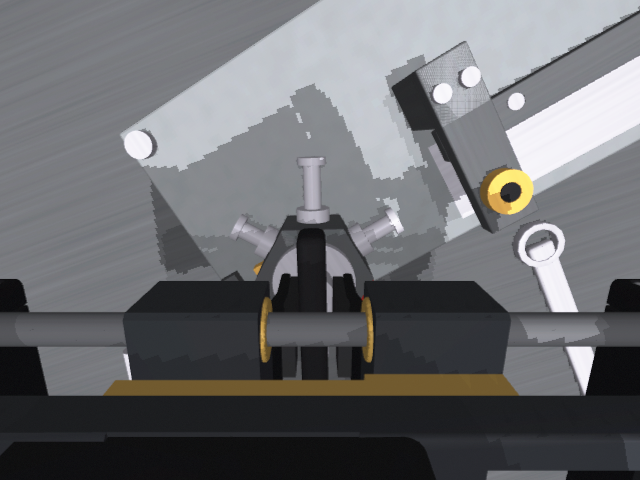

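Request:
carry_out --pt "0 -1 0 0 0 0 -1" --pt "0 -1 0 0 0 0 -1" --pt "0 -1 0 0 0 0 -1" --pt "0 -1 0 0 0 0 -1"

```text
time: 4.5
position: [0.5045, 0.2077, 0.0829]
tool_rot: [0.985, -0.171, 0.001, -0.002]
ft_force: [-0.7, -5.1, 1.7]
grip_width: 0.0118
```

Request:
carry_out --pt "0 0 0 0 0 -8 -1" --pt "0 0 0 0 0 -16 -1" --pt "0 0 0 0 0 -24 -1" --pt "0 0 0 0 0 -32 -1" --pt "0 0 0 0 0 -40 -1" --pt "0 0 0 0 0 -48 -1" --pt "0 0 0 0 0 -56 -1" --pt "0 0 0 0 0 -60 -1"

```text
time: 5.5
position: [0.5043, 0.2091, 0.0829]
tool_rot: [0.939, 0.345, 0.002, -0.002]
ft_force: [-1.4, 1.5, 1.4]
grip_width: 0.0119
```

Run:
```python
from h import *
rel([.503,.2065,.082],40.6)
```

```text
t 5.5 pos [0.5043 0.2091 0.0829] xyaw 40.32 q [0.19 0.63 1.75 0.01 0.76 1.05] F [-1.4  1.5  1.4] w 0.0119
shift [-2.7  1.2  0.9] rv [-0.18 -0.3  -0.27]
```

Turned by 60°. I'll open the jaws, let it snap in, rise and check.

Request:
carry_out --pt "0 0 0 0 0 0 -0.7" --pt "0 0 0 0 0 0 -0.4" --pt "0 0 0 0 0 0 0" --pt "0 0 0 0 0 0 0.3" --pt "0 0 -30 0 0 0 0.3" --pt "0 0 -80 0 0 0 0.3" --pt "0 0 -130 0 0 0 0.3" --pt "0 0 -170 0 0 0 0.3"

```text
time: 6.5
position: [0.5043, 0.2081, 0.255]
tool_rot: [0.939, 0.344, 0.003, -0.002]
ft_force: [0.8, 0.6, -0.3]
grip_width: 0.0557
```

Run:
```python
from h import *
snap('wrist','w3')
rel([.528,-.321,.20],118)
```

```text
t 6.55 pos [0.5073 0.2089 0.2602] xyaw 40.32 q [0.18 0.37 1.59 0.01 1.16 1.05] F [0.9 1.  1.8] w 0.0566
shift [-328.   417.3   56.2] rv [  0.74  -0.66 -77.68]
```

View pics/w3.png

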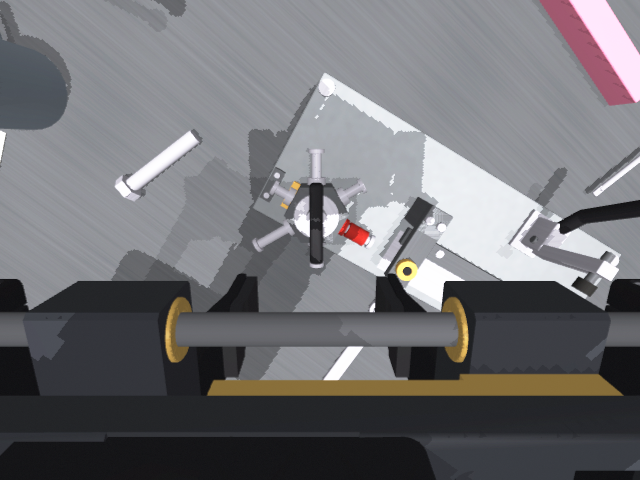

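Run:
```python
from h import *
t=px('w3',370,241,.0375); h=px('w3',316,224,.105); print(t,h)
a,b=px('w3',316,183,.105),px('w3',316,264,.105); print(np.degrees(np.arctan2(*(a-b)[[1,0]])))
c,s=np.cos(.1845),np.sin(.1845)
for p in (t,h): d=p-[.5307,.0622,0]; print(c*d[0]+s*d[1],-s*d[0]+c*d[1])
```

```text
[0.51573296 0.14137592 0.0375    ] [0.50437546 0.20775885 0.105     ]
40.22880336667103
-0.00018779566556934718 0.08057793294369121
0.0008257450363646016 0.14791780981135552
```

Request:
carry_out --pt "-36 46 0 0 0 -9 1" --pt "-74 94 5 0 0 -18 1" --pt "-112 142 10 0 0 -27 1" --pt "-150 190 15 0 0 -36 1" --pt "-188 238 20 0 0 -45 1" --pt "-226 286 25 0 0 -54 1" --pt "-264 334 30 0 0 -63 1" --pt "-296 376 30 0 0 -72 1"

```text
time: 7.55
position: [0.5248, -0.2713, 0.2258]
tool_rot: [0.555, 0.832, 0.007, 0.003]
ft_force: [0.8, 0.3, -0.1]
grip_width: 0.0875
```

Run:
```python
from h import *
rel([.528,-.321,.20],118)
```

```text
t 7.55 pos [ 0.5248 -0.2713  0.2258] xyaw 112.53 q [-0.67  0.47  1.52  0.02  1.14 -1.07] F [ 0.8  0.3 -0.1] w 0.0875
shift [-47.2 -16.4  25.4] rv [ 0.9  -0.14 -5.47]
```

The red screw's tip measures jig (0.000, 0.0806), against the (0, 0.080) given, so the turret is on its click. Next the bar. The gripper's body would hit the clamp if I held the bar in the middle, so I'll grip it 50 mm behind its centre, lay it down, then push its end.

Request:
carry_out --pt "-20 -8 10 0 0 -5.5 1" --pt "-47 -16 25 0.9 0 -5.5 1" --pt "-47 -16 25 0.9 0 -5.5 1" --pt "-47 -16 25 0.9 0 -5.5 1"

```text
time: 8.05
position: [0.528, -0.3198, 0.2003]
tool_rot: [0.515, 0.857, 0.001, -0.002]
ft_force: [0.0, 0.1, 0.3]
grip_width: 0.087
```

Run:
```python
from h import *
snap('wrist','w4'); snap('top','t4')
rel([.528,-.321,.20],118)
crop('t4',400,190,560,290,5,'c4')
```

```text
t 8.15 pos [ 0.5284 -0.3195  0.2009] xyaw 118.08 q [-0.73  0.54  1.47  0.    1.13 -1.22] F [0.1 0.4 0.5] w 0.0872
shift [-1.1 -1.   0.9] rv [ 0.03 -0.14  0.08]
```

View pics/w4.png

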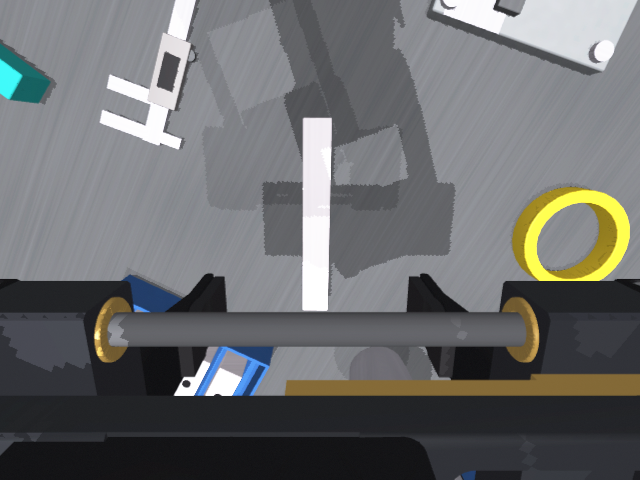

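Run:
```python
from h import *
K=[(303,118),(331.5,118),(328.5,310.5),(302.5,309.5)]
Q=np.array([px('w4',u,v,.035)[:2] for u,v in K]); print(Q,Q.mean(0)); d=(Q[0]+Q[1]-Q[2]-Q[3])/2
print(np.degrees(np.arctan2(d[1],d[0])),np.linalg.norm(d),np.linalg.norm(Q[0]-Q[1]),np.linalg.norm(Q[3]-Q[2]))
print('tumbler',px('top0',530,170,.18),px('top0',525,180,.0),'tape',px('top0',428,148,.025),'tray',px('top0',525,222,.03),px('top0',527,285,.03))
c=Q.mean(0); u=d/np.linalg.norm(d); g=c-.05*u; print(c,g)
rel([*g,.015],np.degrees(np.arctan2(d[1],d[0])))
```

```text
[[ 0.47660262 -0.24763543]
 [ 0.49806015 -0.23624824]
 [ 0.58146979 -0.39550127]
 [ 0.55843381 -0.40651565]] [ 0.52864159 -0.32147515]
117.44770668673418 0.17924375889506555 0.024291847650229237 0.02553376480927214
tumbler [ 0.66652789 -0.4379269   0.18      ] [ 0.67351654 -0.49037475  0.        ] tape [ 0.7567921  -0.22156191  0.025     ] tray [ 0.55507139 -0.47718676  0.03      ] [ 0.38732077 -0.47895182  0.03      ]
[ 0.52864159 -0.32147515] [ 0.55168853 -0.36584674]
t 8.15 pos [ 0.5284 -0.3195  0.2009] xyaw 118.08 q [-0.73  0.54  1.47  0.    1.13 -1.22] F [0.1 0.4 0.5] w 0.0872
shift [-52.3  -1.3 185.8] rv [ 0.03 -0.14  0.63]
```

Request:
carry_out --pt "-25 -1 20 0 0 0.6 1" --pt "-52 -1.3 60 0 0 0.6 1" --pt "-52 -1.3 110 0 0 0.6 1" --pt "-52 -1.3 150 0 0 0.6 1" --pt "-52 -1.3 175 0 0 0.6 1" --pt "-52 -1.3 186 0 0 0.6 1" --pt "-52 -1.3 186 0 0 0.6 0.2" --pt "-52 -1.3 186 0 0 0.6 -1" --force 60

```text
time: 9.15
position: [0.5525, -0.3661, 0.0164]
tool_rot: [0.519, 0.855, 0.001, 0.0]
ft_force: [0.7, -0.2, -0.4]
grip_width: 0.0743
```

Request:
carry_out --pt "0 0 0 0 0 0 -1" --pt "0 0 0 0 0 0 -1" --pt "0 0 0 0 0 0 -1" --pt "0 0 0 0 0 0 -1" --pt "0 0 0 0 0 0 -1" --pt "0 0 0 0 0 0 -1" --pt "0 0 0 0 0 0 -1"

```text
time: 10.02
position: [0.5524, -0.3662, 0.0163]
tool_rot: [0.519, 0.855, 0.0, 0.0]
ft_force: [-1.5, -0.7, 0.2]
grip_width: 0.0246
```

Run:
```python
from h import *
rel([.5517,-.3658,.015],117.45)
snap('wrist','w5')
```

```text
t 10.02 pos [ 0.5524 -0.3662  0.0163] xyaw 117.5 q [-0.75  0.84  1.46  0.    0.84 -1.24] F [-1.5 -0.7  0.2] w 0.0246
shift [ 0.7 -0.4  1.3] rv [0.06 0.01 0.05]
```

View pics/w5.png

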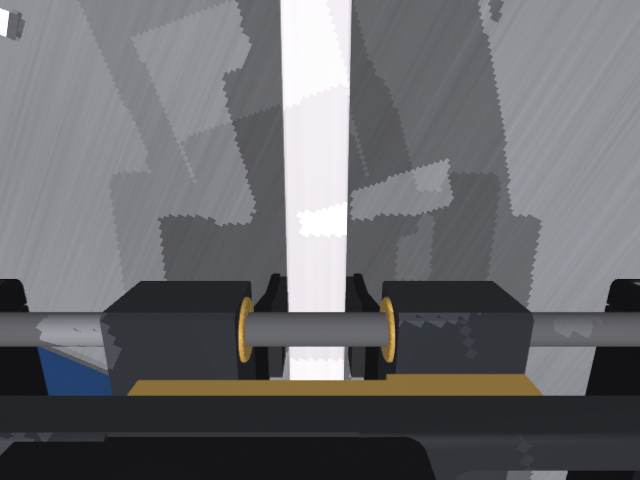

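Bar gripped (24.6 mm). Now lift it.

Request:
carry_out --pt "0 0 -10 0 0 0 -1" --pt "0 0 -30 0 0 0 -1" --pt "0 0 -60 0 0 0 -1" --pt "0 0 -90 0 0 0 -1" --pt "0 0 -120 0 0 0 -1" --pt "0 0 -145 0 0 0 -1" --pt "0 0 -155 0 0 0 -1" --pt "0 0 -155 0 0 0 -1"

```text
time: 11.08
position: [0.5524, -0.3664, 0.1724]
tool_rot: [0.519, 0.855, 0.0, 0.001]
ft_force: [1.0, -0.9, -4.6]
grip_width: 0.0243
```

Run:
```python
from h import *
snap('wrist','w6')
c,s=np.cos(.1845),np.sin(.1845)
x,y=-.002,-.137
rel([.5307+c*x-s*y,.0622+s*x+c*y,.16],100.57)
```

```text
t 11.12 pos [ 0.5519 -0.3659  0.1711] xyaw 117.51 q [-0.75  0.63  1.38  0.    1.13 -1.23] F [ 0.8  0.4 -5.4] w 0.0245
shift [259.  137.1  11.4] rv [ 0.05 -0.03 16.94]
```

View pics/w6.png

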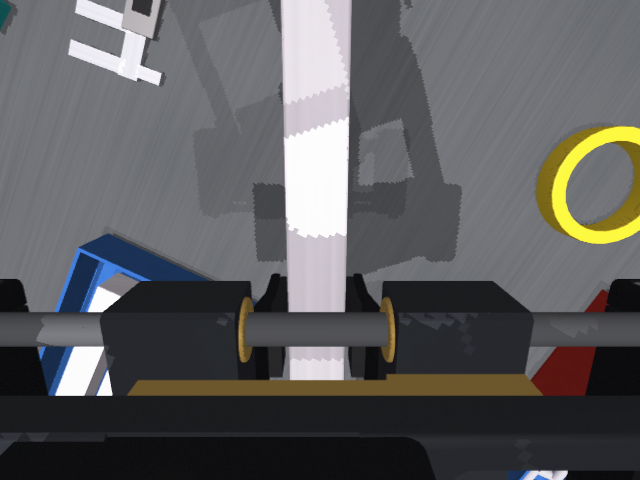

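Request:
carry_out --pt "45 24 0 0 0 3 -1" --pt "95 50 0 0 0 7 -1" --pt "145 76 0 0 0 11 -1" --pt "190 100 0 0 0 15 -1" --pt "225 119 0 0 0 17 -1" --pt "250 132 0 0 0 17 -1" --pt "259 137 0 0 0 17 -1" --pt "259 137 0 0 0 17 -1"

```text
time: 12.12
position: [0.5535, -0.0728, 0.1707]
tool_rot: [0.639, 0.769, -0.0, -0.0]
ft_force: [0.1, -0.3, -4.4]
grip_width: 0.0244
```

Run:
```python
from h import *
snap('wrist','w7');snap('top','t7')
c,s=np.cos(.1845),np.sin(.1845)
x,y=-.002,-.137
rel([.5307+c*x-s*y,.0622+s*x+c*y,.16],100.57)
crop('t7',225,150,425,275,4,'c7')
```

```text
t 12.22 pos [ 0.554  -0.0741  0.1711] xyaw 100.47 q [-0.33  0.51  1.65  0.    0.98 -0.52] F [-0.  -0.2 -4.5] w 0.0244
shift [ 1.2  0.1 11.1] rv [ 0.03 -0.   -0.1 ]
```

View pics/w7.png

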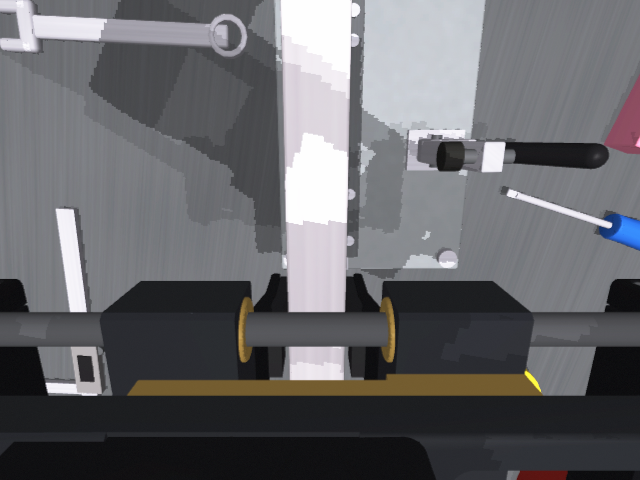

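View pics/c7.png

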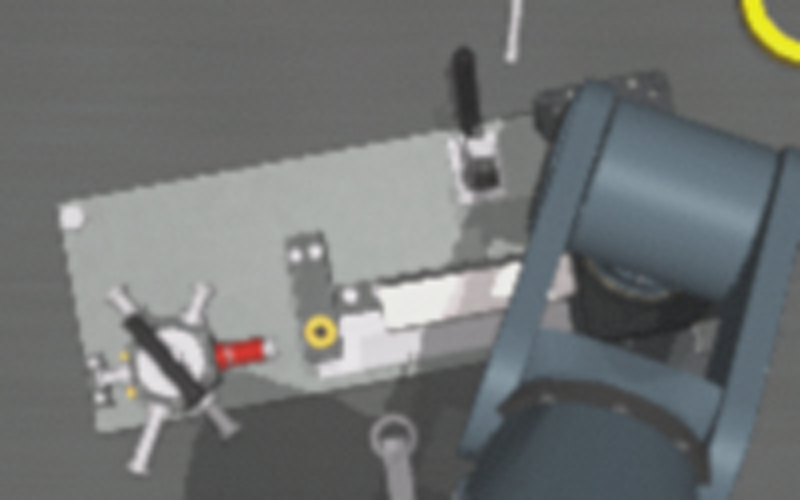

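Run:
```python
from h import *
crop('w7',260,0,480,290,2.7,'c7b')
c,s=np.cos(.1845),np.sin(.1845)
for u,v,z in [(362,60,.03),(360,150,.03),(359,220,.03),(459,268,.02),(281,100,.02),(483,0,.02)]:
    d=px('w7',u,v,z)-[.5307,.0622,0]; print(u,v,c*d[0]+s*d[1],-s*d[0]+c*d[1])
# bar sides at z top
for u,v in [(284,60),(352,60),(288,230),(347,230)]:
    d=px('w7',u,v,.171-.0163+.035)-[.5307,.0622,0]; print('bar',u,v,c*d[0]+s*d[1],-s*d[0]+c*d[1])
```

```text
362 60 0.0323155065802521 -0.00898961632611041
360 150 0.03284562880581067 -0.07531617274531428
359 220 0.03377801396956405 -0.13304909263342068
459 268 0.12707236683462286 -0.1799548198063742
281 100 -0.03072668857645177 -0.03648857073363272
483 0 0.1231186365268451 0.0340209871198657
bar 284 60 -0.013781428511255776 -0.03834051703542642
bar 352 60 0.01068200796120386 -0.03836910591899353
bar 288 230 -0.013700782172245221 -0.10141082245035749
bar 347 230 0.010231661812380055 -0.10142706156171712
```

View pics/c7b.png

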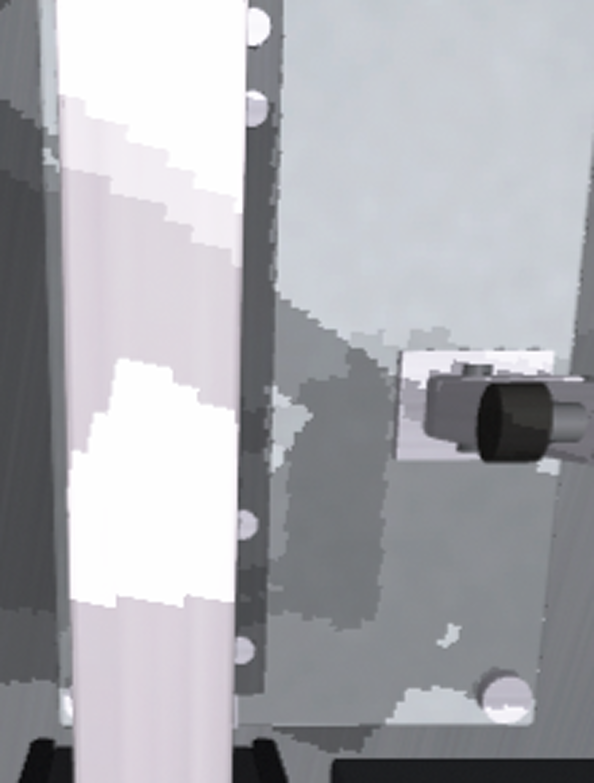

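Request:
carry_out --pt "1 0 30 0 0 0 -1" --pt "1 0 60 0 0 0 -1" --pt "1 0 90 0 0 0 -1" --pt "1 0 110 0 0 0 -1" --pt "1 0 124 0 0 0 -1" --pt "1 0 124 0 0 0 -1"

```text
time: 12.98
position: [0.5535, -0.0738, 0.0462]
tool_rot: [0.64, 0.768, -0.0, -0.001]
ft_force: [-0.3, -0.3, -3.9]
grip_width: 0.025
```

Run:
```python
from h import *
snap('wrist','w8');snap('top','t8')
c,s=np.cos(.1845),np.sin(.1845)
x,y=-.002,-.137
rel([.5307+c*x-s*y,.0622+s*x+c*y,.0363],100.57)
crop('t8',225,150,425,275,4,'c8')
crop('w8',200,0,500,290,2,'c8b')
```

```text
t 13.08 pos [ 0.5544 -0.0737  0.0476] xyaw 100.44 q [-0.33  0.7   1.73  0.    0.71 -0.51] F [-0.  -0.5 -5. ] w 0.0244
shift [ 1.  -0.4 11.3] rv [ 0.09  0.03 -0.13]
```

View pics/c8b.png

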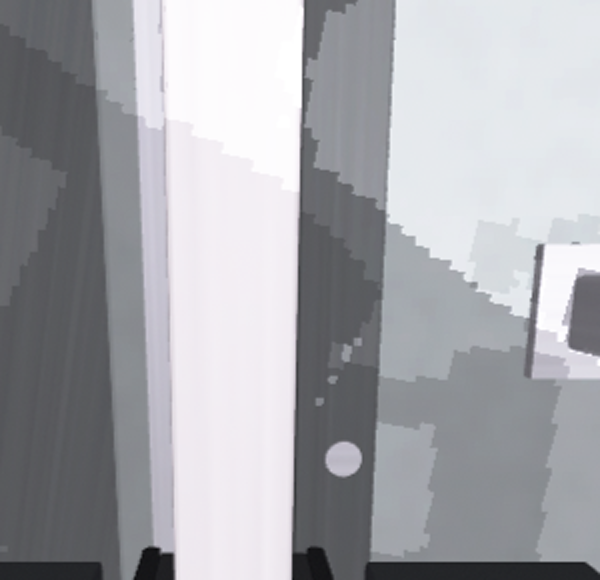

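View pics/c8.png

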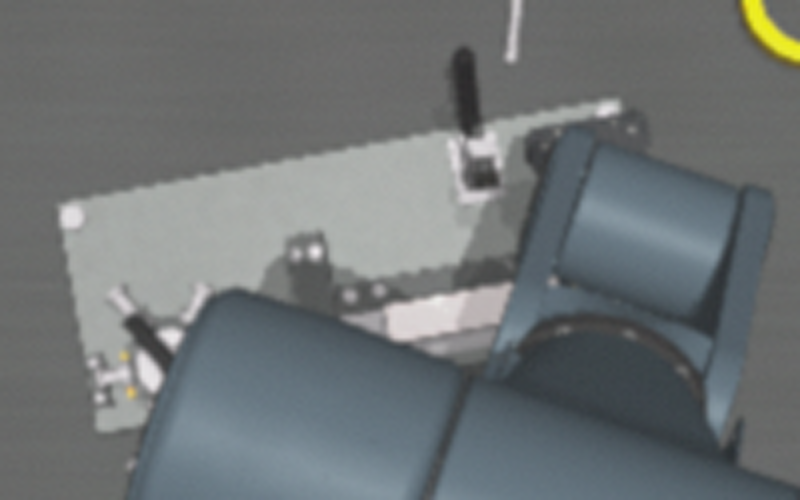

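Run:
```python
from h import *
c,s=np.cos(.1845),np.sin(.1845)
def J(f,u,v,z):
    d=px(f,u,v,z)-[.5307,.0622,0]; return np.round([c*d[0]+s*d[1],-s*d[0]+c*d[1]],4)
for n,z,L in [('fence out',.03,[(395,10),(384,290),(374,550)]),('bar R',.0663,[(303,10),(298,290),(292,550)]),('bar L',.0663,[(161,10),(169,290),(175,550)]),('bed L',.02,[(134,10),(144,290),(153.5,550)]),('base L',.02,[(95,10),(109,290),(120.5,550)])]:
    for x,y in L: print(n,J('w8',200+x/2,y/2,z))
```

```text
fence out [ 0.0331 -0.0113]
fence out [ 0.0337 -0.0699]
fence out [ 0.0344 -0.1356]
bar R [ 0.0102 -0.0223]
bar R [ 0.0102 -0.069 ]
bar R [ 0.01   -0.1215]
bar L [-0.0143 -0.0222]
bar L [-0.0142 -0.0689]
bar L [-0.0144 -0.1214]
bed L [-0.0245 -0.008 ]
bed L [-0.0244 -0.0698]
bed L [-0.0243 -0.1393]
base L [-0.0333 -0.008 ]
base L [-0.0332 -0.0698]
base L [-0.0334 -0.1393]
```

Request:
carry_out --pt "0 0 4 0 0 0 -1" --pt "0 0 8 0 0 0 -1" --pt "0 0 9.5 0 0 0 -1" --pt "0 0 10 0 0 0 -1" --pt "0 0 10 0 0 0 -1"

```text
time: 13.7
position: [0.5545, -0.0737, 0.0376]
tool_rot: [0.64, 0.769, 0.0, 0.001]
ft_force: [0.7, 0.3, -3.7]
grip_width: 0.0246
```

Run:
```python
from h import *
rel([.5536,-.0737,.0363],100.57)
```

```text
t 13.7 pos [ 0.5545 -0.0737  0.0376] xyaw 100.44 q [-0.33  0.72  1.73  0.    0.69 -0.51] F [ 0.7  0.3 -3.7] w 0.0246
shift [ 0.1 -0.9  1.3] rv [ 0.09  0.04 -0.13]
```

Request:
carry_out --pt "0 0 0.7 0 0 0 -1" --pt "0 0 1.3 0 0 0 -1" --pt "0 1 1.3 0 0 0 -1" --pt "0 2 1.3 0 0 0 -1" --pt "0 2 1.3 0 0 0 -1"

```text
time: 14.32
position: [0.5563, -0.0732, 0.0363]
tool_rot: [0.64, 0.769, 0.0, 0.001]
ft_force: [-1.6, -0.1, -3.3]
grip_width: 0.0243
```

Run:
```python
from h import *
rel([.5536,-.0737,.0363],100.57)
```

```text
t 14.32 pos [ 0.5563 -0.0732  0.0363] xyaw 100.47 q [-0.33  0.72  1.73  0.    0.69 -0.51] F [-1.6 -0.1 -3.3] w 0.0243
shift [-0.  -2.8  0. ] rv [ 0.07  0.03 -0.1 ]
```

Request:
carry_out --pt "0 0.7 0.4 0 0 0 -1" --pt "0 1.4 0.4 0 0 0 -1" --pt "0 1.4 0.4 0 0 0 -1"

```text
time: 14.7
position: [0.5566, -0.0731, 0.0363]
tool_rot: [0.639, 0.769, -0.0, -0.0]
ft_force: [-4.2, -2.1, 3.8]
grip_width: 0.0247
```

Run:
```python
from h import *
rel([.5536,-.0737,.0363],100.57)
snap('wrist','w9'); crop('w9',200,0,500,290,2,'c9b')
```

```text
t 14.7 pos [ 0.5566 -0.0731  0.0363] xyaw 100.51 q [-0.33  0.72  1.73 -0.    0.69 -0.51] F [-4.2 -2.1  3.8] w 0.0247
shift [-0.  -3.1  0. ] rv [-0.06  0.02 -0.06]
```

View pics/c9b.png

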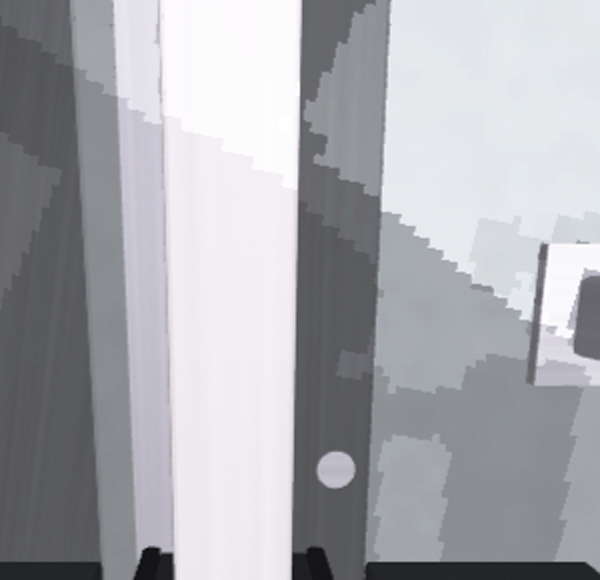

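Bar rests on the bed (vertical force changed by +7.5 N) and touches the fence (-4.5 N). I'll release it and rise.

Request:
carry_out --pt "0 0 0 0 0 0 -0.3" --pt "0 0 0 0 0 0 0" --pt "0 0 0 0 0 0 0.1" --pt "0 0 -20 0 0 0 0.1" --pt "0 0 -60 0 0 0 0.1" --pt "0 0 -110 0 0 0 0.1" --pt "0 0 -150 0 0 0 0.1" --pt "0 0 -150 0 0 0 0.1"

```text
time: 15.75
position: [0.5595, -0.0737, 0.1899]
tool_rot: [0.639, 0.769, 0.001, 0.004]
ft_force: [1.1, -0.5, 0.3]
grip_width: 0.0478
```

Run:
```python
from h import *
snap('wrist','w10');
c,s=np.cos(.1845),np.sin(.1845)
x,y=0,-.235
rel([.5307+c*x-s*y,.0622+s*x+c*y,.13],190.57)
```

```text
t 15.8 pos [ 0.5578 -0.0732  0.1877] xyaw 100.51 q [-0.33  0.49  1.63 -0.    1.02 -0.51] F [-0.2  0.9 -0.5] w 0.048
shift [-96.8  -1.9  57.9] rv [ 3.000e-02  2.100e-01 -9.006e+01]
```

View pics/w10.png

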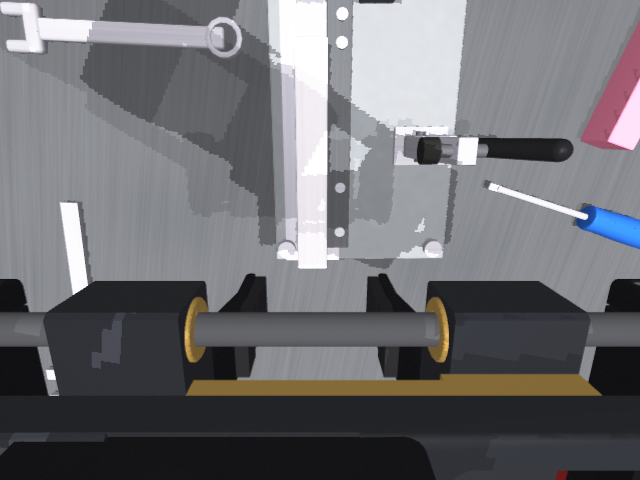

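Run:
```python
from h import *
crop('w10',250,0,470,290,2.7,'c10')
```

```text
(no output)
```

View pics/c10.png

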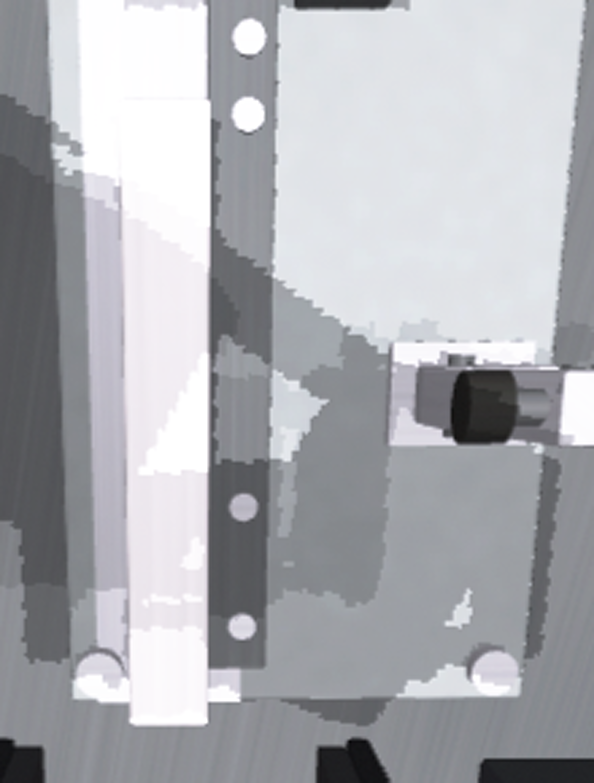

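Run:
```python
from h import *
c,s=np.cos(.1845),np.sin(.1845)
def J(f,u,v,z):
    d=px(f,u,v,z)-[.5307,.0622,0]; return np.round([c*d[0]+s*d[1],-s*d[0]+c*d[1]],4)
for n,z,L in [('bar R',.055,[(211,105),(209.5,400),(207.5,720)]),('bar L',.055,[(120,105),(125.5,400),(130.5,720)]),('rear',.055,[(169,724)]),('front',.055,[(165,99)]),('fence out',.03,[(276,20),(270,350),(265,660)]),('fence end',.03,[(225,667)]),('base end',.02,[(300,697)]),('base R',.02,[(584,5),(519,690)]),('base L',.02,[(48,5),(73,690)])]:
    for x,y in L: print(n,J('w10',250+x/2.7-.3,y/2.7-.3,z))
```

```text
bar R [0.0131 0.0015]
bar R [ 0.0132 -0.0761]
bar R [ 0.0131 -0.1754]
bar L [-0.0115  0.0015]
bar L [-0.0114 -0.0761]
bar L [-0.0114 -0.1752]
rear [ 0.0008 -0.1767]
front [0.0007 0.0029]
fence out [0.0325 0.0291]
fence out [ 0.0329 -0.0618]
fence out [ 0.0335 -0.1629]
fence end [ 0.0199 -0.1654]
base end [ 0.0471 -0.1797]
base R [0.1245 0.036 ]
base R [ 0.1247 -0.1774]
base L [-0.0339  0.036 ]
base L [-0.0332 -0.1767]
```

Request:
carry_out --pt "-20 0 0 0 0 -10 -0.5" --pt "-45 0 0 0 0 -20 -1" --pt "-70 -1 0 0 0 -30 -1" --pt "-90 -2 0 0 0 -40 -1" --pt "-97 -2 0 0 0 -50 -1" --pt "-97 -2 0 0 0 -60 -1" --pt "-97 -2 20 0 0 -70 -1" --pt "-97 -2 40 0 0 -80 -1" --force 30

```text
time: 16.8
position: [0.5726, -0.1685, 0.1454]
tool_rot: [-0.007, 1.0, 0.0, 0.0]
ft_force: [0.1, 0.6, -0.4]
grip_width: 0.0007
```

Run:
```python
from h import *
c,s=np.cos(.1845),np.sin(.1845)
x,y=0.0008,-.235
rel([.5307+c*x-s*y,.0622+s*x+c*y,.10],190.57)
```

```text
t 16.8 pos [ 0.5726 -0.1685  0.1454] xyaw -179.18 q [-0.47  0.59  1.58  0.    0.98 -2.06] F [ 0.1  0.6 -0.4] w 0.0007
shift [-2.  -0.2 45.4] rv [ 0.01  0.01 -9.75]
```

Request:
carry_out --pt "-2 0 20 0 0 -9.75 -1" --pt "-2 0 45 0 0 -9.75 -1" --pt "-2 0 45 0 0 -9.75 -1" --pt "-2 0 45 0 0 -9.75 -1"

```text
time: 17.3
position: [0.5745, -0.1684, 0.1]
tool_rot: [-0.092, 0.996, 0.0, -0.0]
ft_force: [0.4, 0.2, -0.3]
grip_width: 0.0006
```

Run:
```python
from h import *
snap('wrist','w11');snap('side','s11'); snap('top','t11')
c,s=np.cos(.1845),np.sin(.1845)
x,y=0.0008,-.215
rel([.5307+c*x-s*y,.0622+s*x+c*y,.032],190.57)
crop('t11',225,150,425,275,4,'c11')
```

```text
t 17.45 pos [ 0.5752 -0.1687  0.1013] xyaw -169.42 q [-0.47  0.65  1.6   0.    0.89 -2.23] F [0.7 0.  0.4] w 0.0003
shift [ 0.7 20.3 69.3] rv [-0.06  0.09  0.01]
```

View pics/w11.png

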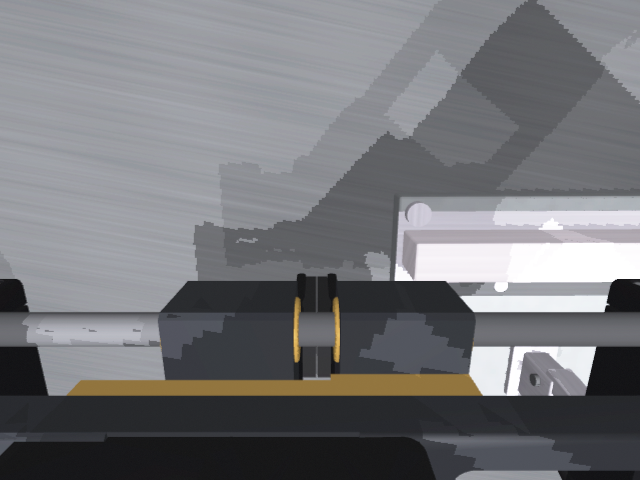

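View pics/c11.png

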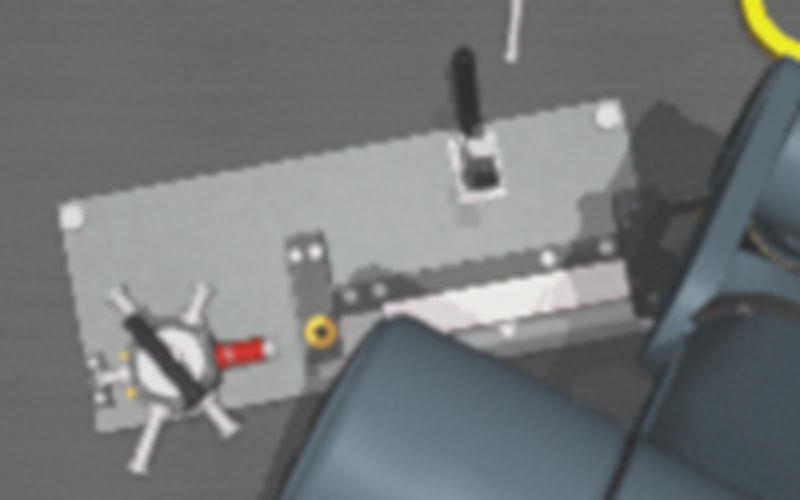

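View pics/s11.png

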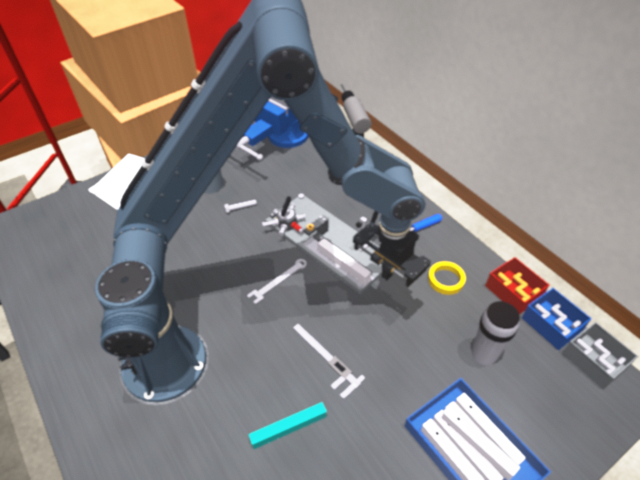

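Request:
carry_out --pt "0.7 0 30 0 0 0 -1" --pt "0.7 5 55 0 0 0 -1" --pt "0.7 15 69 0 0 0 -1" --pt "0.7 25 69 0 0 0 -1" --pt "0.7 33 69 0 0 0 -1" --pt "0.7 38 69 0 0 0 -1" --pt "0.7 38 69 0 0 0 -1"

```text
time: 18.32
position: [0.568, -0.1312, 0.033]
tool_rot: [-0.093, 0.996, -0.001, 0.001]
ft_force: [0.5, 0.1, 0.4]
grip_width: 0.0002
```

Run:
```python
from h import *
snap('wrist','w12'); snap('top','t12'); crop('t12',225,150,425,275,4,'c12')
c,s=np.cos(.1845),np.sin(.1845)
x,y=0.0008,-.185
rel([.5307+c*x-s*y,.0622+s*x+c*y,.032],190.57)
```

```text
t 18.42 pos [ 0.5681 -0.1318  0.0328] xyaw -169.42 q [-0.42  0.74  1.68 -0.    0.72 -2.17] F [-0.1 -0.2  1.3] w 0.0008
shift [ 0.4 12.6  0.7] rv [-0.1   0.15  0.01]
```

View pics/w12.png

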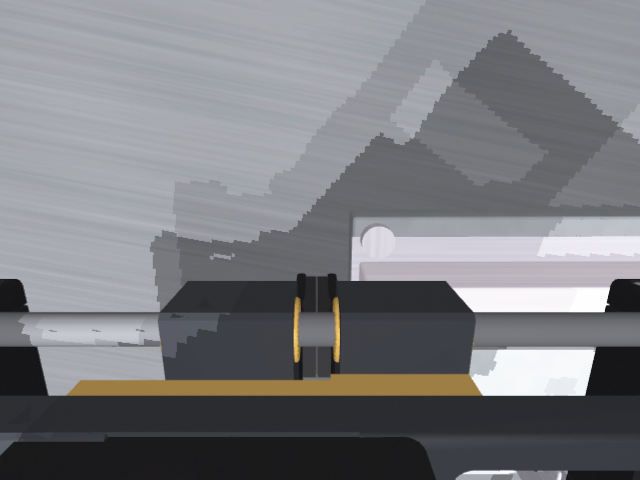

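Request:
carry_out --pt "0 3 0.5 0 0 0 -1" --pt "0 6 0.5 0 0 0 -1" --pt "0 9 0.5 0 0 0 -1" --pt "0 12 0.5 0 0 0 -1" --pt "0 16 0.5 0 0 0 -1" --pt "0 20 0.5 0 0 0 -1" --pt "0 24 0.5 0 0 0 -1" --pt "0 28 0.5 0 0 0 -1"

```text
time: 19.42
position: [0.5629, -0.104, 0.0322]
tool_rot: [-0.092, 0.996, -0.001, 0.001]
ft_force: [-0.8, -1.3, -0.5]
grip_width: 0.0004
```

Run:
```python
from h import *
snap('wrist','w13'); snap('top','t13'); crop('t13',225,170,425,295,4,'c13')
c,s=np.cos(.1845),np.sin(.1845)
x,y=0.0008,-.150
rel([.5307+c*x-s*y,.0622+s*x+c*y,.032],190.57)
```

```text
t 19.52 pos [ 0.5628 -0.1035  0.0322] xyaw -169.41 q [-0.38  0.74  1.7   0.    0.7  -2.13] F [ 0.2  0.6 -0.4] w 0.0002
shift [ 0.3 18.8  0.2] rv [-0.07  0.13  0.02]
```

View pics/w13.png

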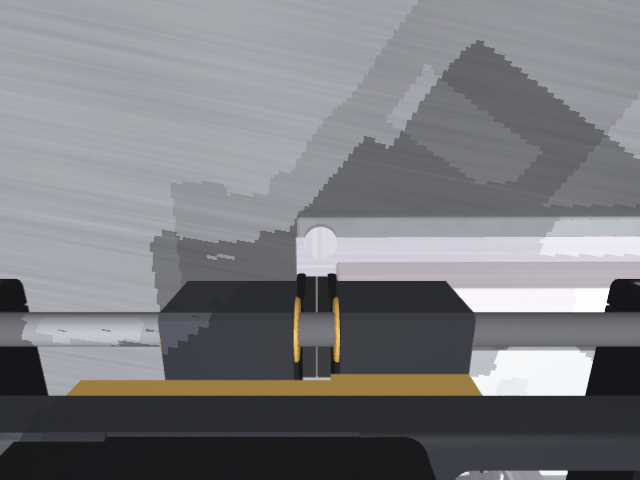

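View pics/c13.png

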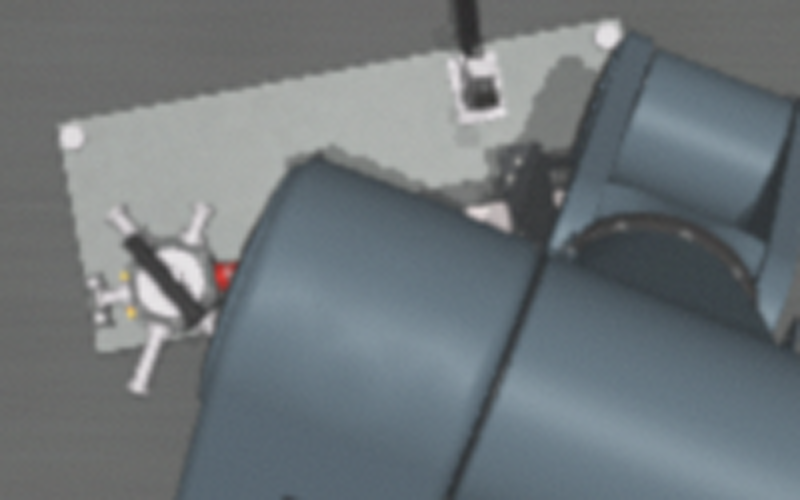

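Run:
```python
from h import *
c,s=np.cos(.1845),np.sin(.1845)
def J(p):
    d=np.array(p)-[.5307,.0622,0]; return np.round([c*d[0]+s*d[1],-s*d[0]+c*d[1]],4)
for u,v,z in [(297,230,.02),(337.5,264,.02),(337.5,264,.055),(336,288,.055)]: print(u,v,z,J(px('w13',u,v,z)))
for u,v,z in [(351,230,.02),(360,264,.02),(363,288,.055)]: print('w12',u,v,z,J(px('w12',u,v,z)))
print('tool',J([.5628,-.1035,0]))
crop('w13',260,190,420,310,5,'c13b')
```

```text
297 230 0.02 [-0.0273 -0.18  ]
337.5 264 0.02 [-0.0096 -0.1598]
337.5 264 0.055 [-0.0221 -0.1618]
336 288 0.055 [-0.0116 -0.1623]
w12 351 230 0.02 [-0.0271 -0.181 ]
w12 360 264 0.02 [-0.0093 -0.176 ]
w12 363 288 0.055 [-0.0112 -0.1787]
tool [ 0.0012 -0.1688]
```

View pics/c13b.png

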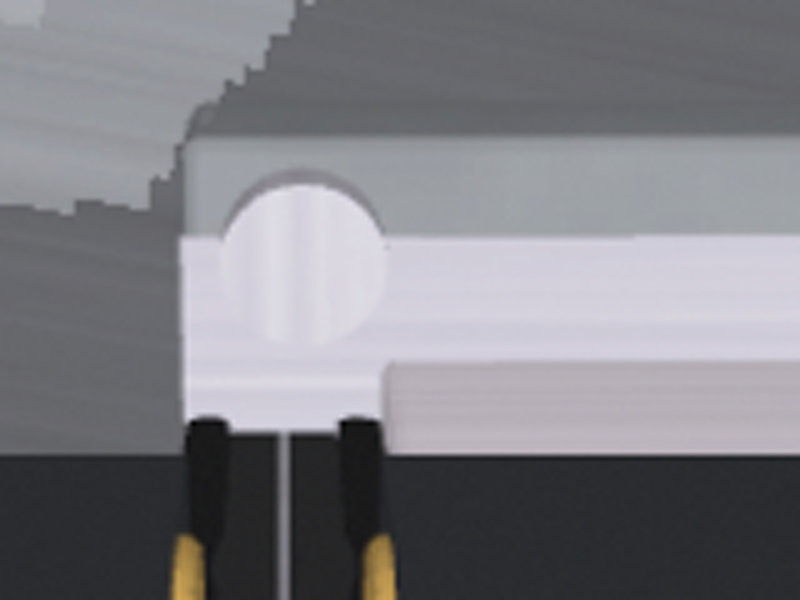

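Request:
carry_out --pt "0 4 0 0 0 0 -1" --pt "0 9 0 0 0 0 -1" --pt "0 14 0 0 0 0 -1" --pt "0 19 0 0 0 0 -1" --pt "0 24 0 0 0 0 -1" --pt "0 28 0 0 0 0 -1" --pt "0 31 0 0 0 0 -1" --pt "0 31 0 0 0 0 -1"

```text
time: 20.52
position: [0.5569, -0.0726, 0.0322]
tool_rot: [-0.092, 0.996, -0.0, 0.001]
ft_force: [-0.1, -0.7, -0.6]
grip_width: 0.0005
```

Run:
```python
from h import *
c,s=np.cos(.1845),np.sin(.1845)
x,y=0.0008,-.1078
rel([.5307+c*x-s*y,.0622+s*x+c*y,.032],190.57)
```

```text
t 20.52 pos [ 0.5569 -0.0726  0.0322] xyaw -169.4 q [-0.33  0.73  1.73  0.    0.68 -2.09] F [-0.1 -0.7 -0.6] w 0.0005
shift [ 0.2 29.5  0.1] rv [-0.04  0.12  0.03]
```

Request:
carry_out --pt "0 4 0 0 0 0 -1" --pt "0 8 0 0 0 0 -1" --pt "0 12 0 0 0 0 -1" --pt "0 16 0 0 0 0 -1" --pt "0 19 0 0 0 0 -1" --pt "0 21 0 0 0 0 -1" --pt "0 22 0 0 0 0 -1" --pt "0 22 0 0 0 0 -1"

```text
time: 21.52
position: [0.5528, -0.0508, 0.0321]
tool_rot: [-0.092, 0.996, -0.0, 0.001]
ft_force: [1.2, -0.2, -1.0]
grip_width: 0.0004
```

Run:
```python
from h import *
c,s=np.cos(.1845),np.sin(.1845)
x,y=0.0008,-.1078
rel([.5307+c*x-s*y,.0622+s*x+c*y,.032],190.57)
snap('wrist','w14'); snap('top','t14'); snap('side','s14')
crop('t14',225,170,425,295,4,'c14'); crop('s14',240,170,440,300,4,'d14')
```

```text
t 21.52 pos [ 0.5528 -0.0508  0.0321] xyaw -169.41 q [-0.29  0.72  1.75  0.    0.67 -2.05] F [ 1.2 -0.2 -1. ] w 0.0004
shift [0.2 7.3 0.1] rv [-0.02  0.11  0.02]
```

View pics/w14.png

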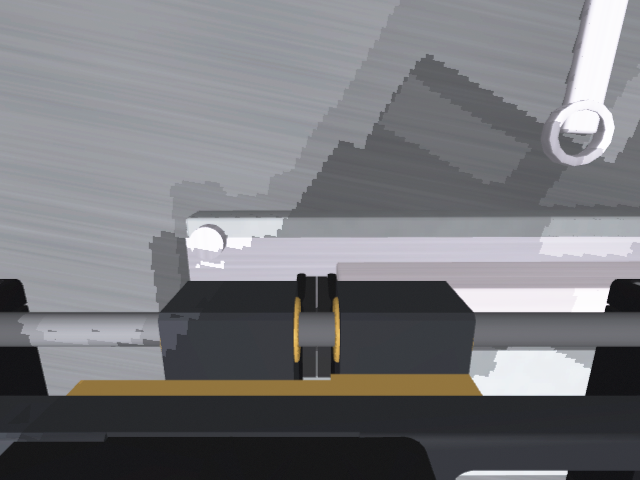

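View pics/d14.png

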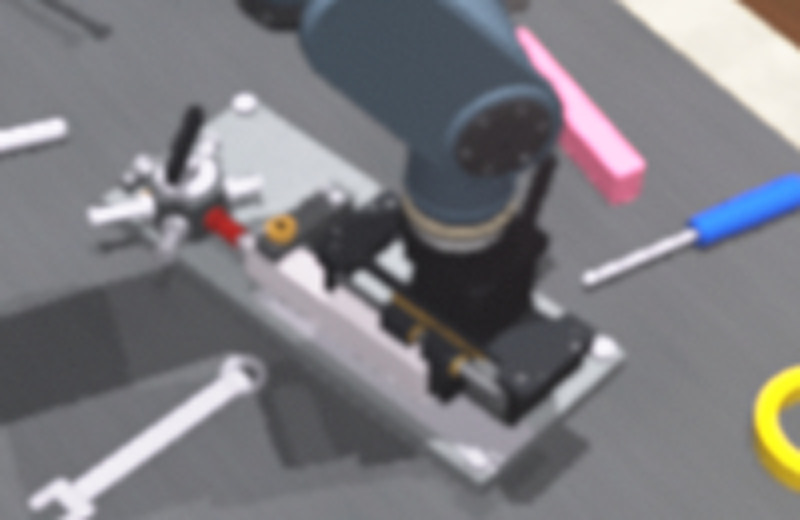

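View pics/c14.png

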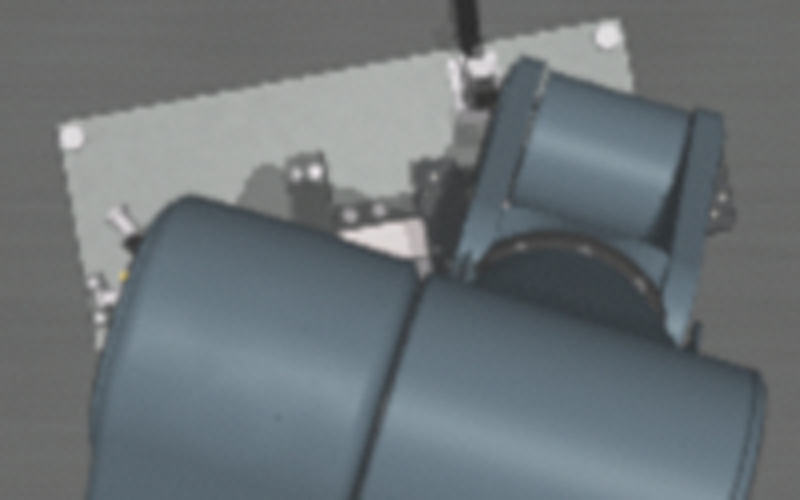

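Bar is under the bush and, by my estimate, about 7 mm short of the red screw. From here I creep.

Request:
carry_out --pt "0 0.6 0 0 0 0 -1" --pt "0 1.2 0 0 0 0 -1" --pt "0 1.8 0 0 0 0 -1" --pt "0 2.4 0 0 0 0 -1" --pt "0 3 0 0 0 0 -1" --pt "0 3.5 0 0 0 0 -1" --pt "0 4 0 0 0 0 -1" --pt "0 4 0 0 0 0 -1"

```text
time: 22.68
position: [0.552, -0.0468, 0.0321]
tool_rot: [-0.092, 0.996, -0.0, 0.001]
ft_force: [0.6, -0.6, 0.2]
grip_width: 0.0002
```

Request:
carry_out --pt "0 0.4 0 0 0 0 -1" --pt "0 0.8 0 0 0 0 -1" --pt "0 1.2 0 0 0 0 -1" --pt "0 1.6 0 0 0 0 -1" --pt "0 1.6 0 0 0 0 -1"

```text
time: 23.3
position: [0.5517, -0.0452, 0.0321]
tool_rot: [-0.092, 0.996, 0.0, 0.001]
ft_force: [0.9, -0.8, 0.7]
grip_width: 0.0009
```

Request:
carry_out --pt "0 0.3 0 0 0 0 -1" --pt "0 0.6 0 0 0 0 -1" --pt "0 0.9 0 0 0 0 -1" --pt "0 1.2 0 0 0 0 -1" --pt "0 1.2 0 0 0 0 -1"

```text
time: 23.92
position: [0.5517, -0.0448, 0.0321]
tool_rot: [-0.092, 0.996, -0.001, 0.001]
ft_force: [0.0, -5.5, -1.1]
grip_width: 0.0005
```

Run:
```python
from h import *
snap('wrist','w15'); snap('side','s15')
crop('s15',275,190,365,260,8,'d15')
c,s=np.cos(.1845),np.sin(.1845)
x,y=0.0008,-.1078
rel([.5307+c*x-s*y,.0622+s*x+c*y,.032],190.57)
```

```text
t 24.02 pos [ 0.5517 -0.0448  0.0321] xyaw -169.4 q [-0.28  0.72  1.75 -0.    0.67 -2.04] F [ 0.6 -5.5 -0.5] w 0.0005
shift [0.2 1.3 0.1] rv [-0.07  0.12  0.03]
```

View pics/d15.png

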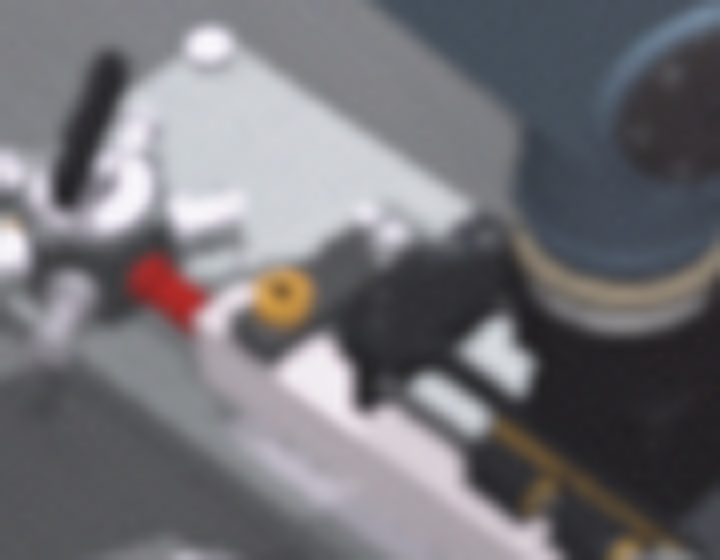

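The bar is against the screw (5.5 N after about 0.8 mm of commanded press). I'll raise it to about 11 N.

Request:
carry_out --pt "0 0.8 0 0 0 0 -1" --pt "0 1 0 0 0 0 -1" --pt "0 1.2 0 0 0 0 -1" --pt "0 1.4 0 0 0 0 -1" --pt "0 1.6 0 0 0 0 -1" --pt "0 1.6 0 0 0 0 -1"

```text
time: 24.78
position: [0.5518, -0.0448, 0.0322]
tool_rot: [-0.093, 0.996, -0.002, 0.001]
ft_force: [-0.3, -8.0, -0.5]
grip_width: 0.0003
```

Run:
```python
from h import *
for i in range(3):
    snap('wrist','w16'); o=robot.get_obs(); print(o['time'],o['ft_force'],o['position'],np.abs(o['joint_velocities']).max())
snap('side','s16'); print(robot.get_obs()['ft_force'])
```

```text
24.825 [-0.87237616 -7.3137868  -0.14502172] [ 0.55179023 -0.04472732  0.03218292] 0.002611920268729323
24.875 [ 0.63993683 -7.75749511 -0.4928074 ] [ 0.55178668 -0.04474675  0.03217444] 0.0022184513538656496
24.925 [-0.82626888 -7.78498933 -0.57709364] [ 0.55179532 -0.04475751  0.03217521] 0.001789188996235569
[-0.70453093 -8.30047117 -0.83147183]
```

Request:
carry_out --pt "0 1.6 0 0 0 0 -1" --pt "0 1.8 0 0 0 0 -1" --pt "0 2 0 0 0 0 -1" --pt "0 2.2 0 0 0 0 -1" --pt "0 2.4 0 0 0 0 -1" --pt "0 2.4 0 0 0 0 -1" --pt "0 2.4 0 0 0 0 -1" --pt "0 2.4 0 0 0 0 -1"

```text
time: 25.98
position: [0.5519, -0.0447, 0.0322]
tool_rot: [-0.093, 0.996, -0.003, 0.002]
ft_force: [-0.7, -9.5, -0.6]
grip_width: 0.0001
```

Run:
```python
from h import *
c,s=np.cos(.1845),np.sin(.1845)
for i in range(4):
    snap('wrist','w17'); o=robot.get_obs(); f=o['ft_force']; print(o['time'],np.round([c*f[0]+s*f[1],-s*f[0]+c*f[1],f[2]],1),o['position'])
snap('side','s17'); snap('top','t17');crop('s17',275,190,365,260,8,'d17'); crop('t17',225,170,425,295,4,'c17')
```

```text
26.025 [ -2.5 -10.4  -0.8] [ 0.55185269 -0.04471453  0.03223746]
26.075 [ -2.8 -10.3  -0.8] [ 0.55187423 -0.0446964   0.03223829]
26.125 [-2.4 -9.8 -0.2] [ 0.55188987 -0.04473046  0.03224217]
26.175 [-3.6 -9.6 -0.1] [ 0.55188165 -0.04470443  0.03224553]
```

View pics/w17.png

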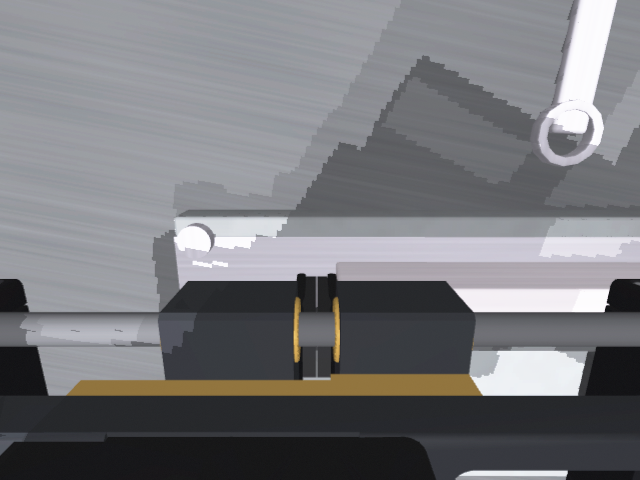

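View pics/d17.png

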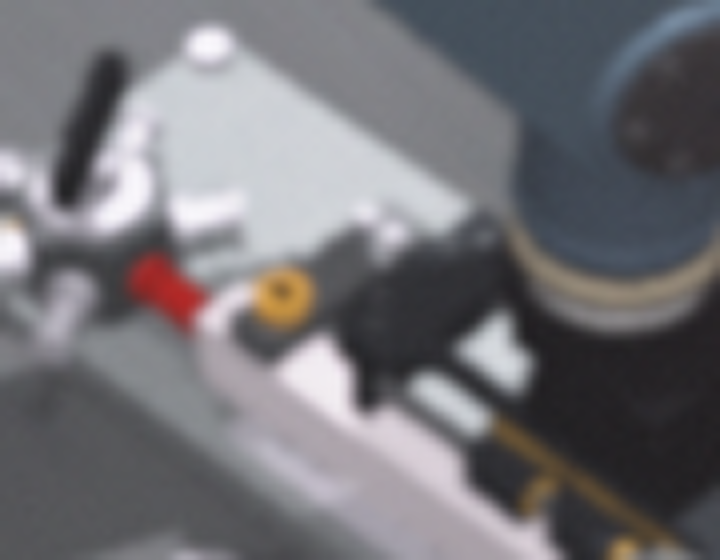

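View pics/c17.png

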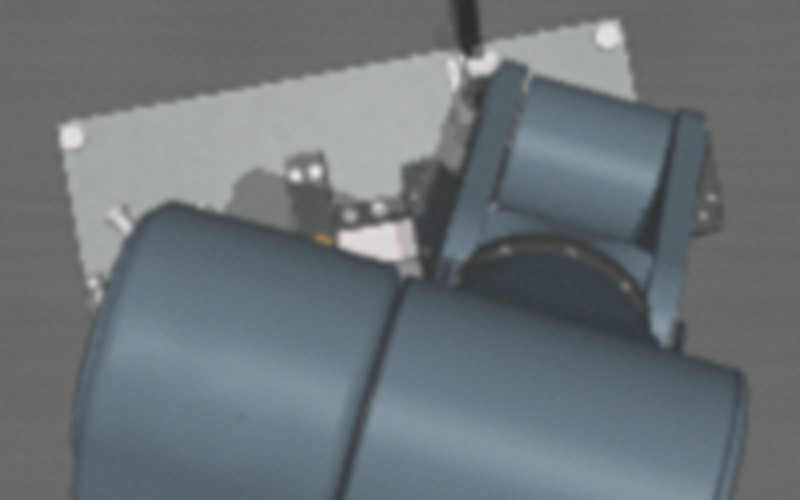

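Request:
carry_out --pt "0 2.4 0 0 0 0 -1" --pt "0 2.5 0 0 0 0 -1" --pt "0 2.5 0 0 0 0 -1" --pt "0 2.5 0 0 0 0 -1" --pt "0 2.5 0 0 0 0 -1" --pt "0 2.5 0 0 0 0 -1" --pt "0 2.5 0 0 0 0 -1" --pt "0 2.5 0 0 0 0 -1"

```text
time: 27.28
position: [0.5519, -0.0447, 0.0323]
tool_rot: [-0.094, 0.996, -0.005, 0.002]
ft_force: [-0.3, -10.7, -1.4]
grip_width: 0.0004
```

Run:
```python
from h import *
c,s=np.cos(.1845),np.sin(.1845)
def J(p):
    d=np.array(p)-[.5307,.0622,0]; return np.round([c*d[0]+s*d[1],-s*d[0]+c*d[1]],4)
for i in range(40):
    snap('wrist','w18'); o=robot.get_obs(); f=o['ft_force']
    if i%6==0: print(round(o['time'],2),np.round([c*f[0]+s*f[1],-s*f[0]+c*f[1],f[2]],1),np.round(o['position'],4))
crop('w18',320,200,640,300,2.5,'c18')
```

```text
27.32 [ -3.5 -11.1  -1.4] [ 0.5519 -0.0447  0.0323]
27.62 [ -3.2 -10.8  -1.4] [ 0.5519 -0.0448  0.0323]
27.93 [ -2.6 -11.9  -1.5] [ 0.5519 -0.0448  0.0323]
28.23 [ -3.4 -10.2  -2. ] [ 0.5519 -0.0448  0.0323]
28.52 [ -3.3 -10.6  -0.1] [ 0.5519 -0.0448  0.0323]
28.82 [ -2.  -11.3  -0.2] [ 0.5519 -0.0447  0.0323]
29.12 [ -4.3 -11.2  -2.1] [ 0.5519 -0.0447  0.0323]
```

View pics/c18.png

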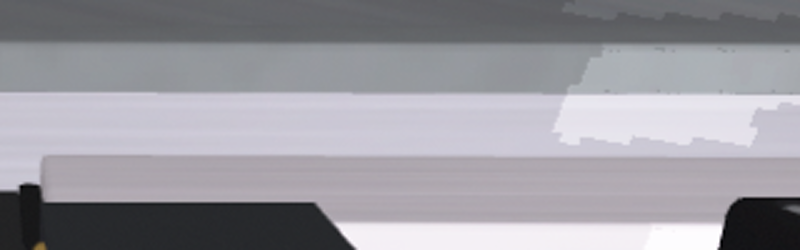

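Run:
```python
from h import *
c,s=np.cos(.1845),np.sin(.1845)
def J(p):
    d=np.array(p)-[.5307,.0622,0]; return np.round([c*d[0]+s*d[1],-s*d[0]+c*d[1]],4)
for X in (60,400,780):
    print([J(px('w18',320+X/2.5,200+Y/2.5,.02)) for Y in (43+X*.0003,155+X*2/760)])
o=robot.get_obs(); f=o['ft_force']; print(o['time'],np.round([c*f[0]+s*f[1],-s*f[0]+c*f[1],f[2]],1))
```

```text
[array([-0.0337, -0.0969]), array([-0.0106, -0.0964])]
[array([-0.0341, -0.0309]), array([-0.0109, -0.028 ])]
[array([-0.0344,  0.0423]), array([-0.0111,  0.0477])]
29.275 [ -2.8 -10.7  -0.3]
```

Checks agree: the bar's side is 23 mm from the base edge (22.5 expected on the fence) and parallel within 0.003 rad. The push has been steady at about 11 N for over 2 s. I'll hand in now.

Run:
```python
from h import *
for i in range(8): robot.camera('wrist')
o=robot.get_obs(); print(o['time'],o['ft_force']); print(robot.hand_in())
```

```text
29.675 [ -0.71361906 -11.72262131  -1.04337956]
the job is handed in; nothing more can be done
None
```

I turned the turret one click, laid the bar along the fence and pushed it under the bush against the red-collared screw. I handed the job in at 29.7 s while still pressing; no verdict was reported.

- **Turret:** I gripped the T handle and turned it 60° anticlockwise. After I let go, the red screw's tip measured jig (0, 80.6) mm, against the (0, 80) given.
- **Bar:** I took the plain, undrilled bar that lay loose on the bench. I gripped it 50 mm behind its centre to stay clear of the clamp, then pushed its rear end with the closed fingers.
- **Push:** In the last 2 s the wrist push along the bed read 10 to 12 N, so I reckon about 9 to 10 N reached the screw. That force is inferred from the wrist reading, not measured at the screw. The highest reading I took was about 12 N.
- **Lie of the bar:** It is parallel to the bed within about 0.003 rad. Its side measures 23.1 to 23.3 mm from the base edge, where 22.5 mm is expected. I put this 0.6 to 0.8 mm difference down to camera calibration, since it would place the bar slightly inside the fence. A steady side load of about 3 N suggests the bar is against the fence.
- **Other things on the bench:** No contact was felt and the pictures show nothing moved, but I did not measure each one again at the end.

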